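# Hold the clamping fixture open with its spring-return bayonet key

### The job

Take the red-handled bayonet key out of the wooden rack, put it into the socket on top of the blue clamping fixture with its two lugs in the slot, push it down against the spring to the bottom, then turn it a quarter turn clockwise (seen from above) against the return spring until it stops, so that the jaw opens. Finish while still gripping the key and holding it there, fully turned: do not let go, as it springs back. Leave the other things on the bench where they are.

Things in the scene. Friction and masses are not known exactly. Their poses are not given: they have to be found in the camera images.
- key_grip (a point): Centre of the red key's handle, a flat-sided bar 70 mm long (x), 24 mm wide (y), 34 mm tall (z); gripped across its width from above. 75 mm above the key's foot, on the key's axis. Below the bar a steel neck, 18 mm across. The key stands upright, loose, in one of the rack's two holes; it is the same after a half turn. About 0.22 kg, varies.
- key_foot (a point): Centre of the key's bottom face, 75 mm below key_grip; 12 mm above the bench at first. The lowest 26 mm is a shaft 24 mm across with two lugs along +x and -x, parallel to the handle bar: tips 21 mm from the axis, 9 mm wide, from 9 to 16 mm above the foot. A groove 8 mm wide crosses the foot along y.
- socket (a point): Centre of the socket's mouth in the fixture's aluminium top face, 60 mm above the bench, z up. Bore about 28 mm across, with a slot through it along x for the lugs, 48 mm end to end, 14 mm wide. Lip 6 mm thick, a wider chamber under it. 14 mm below the mouth lies a sprung brass turntable whose ridge (along y, 6 mm high) enters the groove in the key's foot.
- fixture: Blue fixture with the socket, bolted down; its origin is on the bench straight under the socket, same axes. Base plate 210 x 110 mm, from 50 mm on the -x side to 160 mm on the +x side. A plywood workpiece and the jaw on the +x side reach 70 mm above the bench.
- plunger (a joint): How far the turntable is pressed down, m: 0 = up (key's foot 14 mm below the mouth), 0.012 = bottom (foot 26 mm below the mouth). The spring takes 2 N at first, 7 N at the bottom. The lugs can turn under the lip once it is beyond 0.008.
- rotor (a joint): How far the turntable is turned clockwise seen from above, rad: 0 = rest, 1.45 = stop. The key drives it with about 0.15 rad of play, so the key itself turns a quarter turn or a little more (1.57 to 1.65). The return spring takes 0.04 N m at first, 0.13 N m at the stop. The jaw opens with it, 12 mm at the stop.
- spare_mid (a point): Bystander: middle of the blue round handle (32 mm across, 30 mm tall) of another key with a plain square shank and no lugs, in the other hole of the rack, 130 mm away; its top is 92 mm above the bench. The wooden rack is 80 x 230 x 40 mm.
- mallet: Bystander: hammer lying on the bench, origin under its middle.
- file: Bystander: flat file with a wooden handle, 230 mm long along x, 24 mm tall, origin on its underside.
- offcut: Bystander: plywood offcut, 110 x 60 x 19 mm, origin under its middle.
- clamp: Bystander: bar clamp with a red handle lying flat, 240 mm long along x, origin on its underside.
- booklets: Bystander: pile of blue and white booklets, 150 x 105 x 40 mm, origin under its middle.
- waxtin: Bystander: yellow tin, 80 mm across, 60 mm tall, origin under its middle.

How it is judged (in metres and radians):
On the way, in this order (a step that is already met when the one before it is completed fails the run):
1. the key is lifted out of the rack in the fingers (height (world z) of key_foot above 0.045 m and contact force between the fingers and key above 1 N), for 0.2 s.
2. the key stands in the socket, lugs through the slot, pushed down (9 mm or more) against the spring, not yet turned (value of joint plunger above 0.009 m and horizontal distance between key_foot and socket below 0.005 m and value of joint rotor below 0.4 rad), for 0.1 s.
At the end, for the whole second after the job is handed in: The key sits upright (within 7 degrees) in the socket, its foot within 5 mm of the axis and at least 19 mm below the mouth, the turntable turned at least 1.15 rad clockwise against the return spring, the handle within 0.45 rad of square to the slot, at rest, and the fingers still grip it (over 2 N) (value of joint rotor above 1.15 rad and value of joint plunger above 0.006 m and horizontal distance between key_foot and socket below 0.005 m and z of key_foot in the frame of socket below -0.019 m and angle between key_grip's own z axis and vertical below 0.12 rad and angle between the x axis of key_grip and the y axis of socket, either way round below 0.45 rad and contact force between the fingers and key above 2 N and contact force between key and rotor above 0.5 N and linear speed of key below 0.02 m/s); the arm keeps its last pose, push and grip.
It fails at once if another thing on the bench is moved more than 3 cm (distance of any of spare_mid, mallet, file, offcut, clamp, booklets, waxtin from where it was at the start of the episode above 0.03 m).
It also fails if it takes over 48 s, if anything falls off the work surface, if the arm or the gripper's body presses on something with over 40 N, if the wrist force passes 120 N, or if a joint passes its speed limit or range.

### The arm

A 6-joint arm with a two-finger parallel gripper is mounted at the origin on the work surface. World frame = base frame: x ahead of the robot, y to its left, z up, the work surface at z = 0. Lengths are in mm, angles in rad, forces in N, time in s.
With the tool pointing down it reaches from about 350 to 975 mm from the base axis. Payload 7.1 kg.
Tool frame: the origin (TCP) lies between the finger pads; the fingertips stand 8 mm ahead of it and the grasp point (between the pads) lies 11 mm behind it; x points along the fingers, y is the direction in which the jaws open and shut, and the axes are right-handed (so a half turn about x gives the same grasp; the last joint's range is limited). The gripper opens to 88 mm and grips with 3 to 60 N. Pads are 20 mm wide; open, the fingers measure 115 mm over their backs; the gripper's body (75 mm by 178 mm) begins 61 mm behind the grasp point.
Start: joints at [-1.29, 0.423, 1.63, -0, 1.089, -0.019], TCP at [184.599, -597.1, 230.675] pointing down, gripper open.
Joint ranges: [-3, 3], [-0.9, 2.11], [0.09, 2.58], [-1.31, 4.45], [0.11, 2.69], [-2.54, 2.54]. Speed limits (rad/s): [2.39, 2.39, 3.01, 3.14, 3.14, 3.14].

### API

Orientations are given as a rotation vector (axis times angle).
In Python, from workcell import ctrl gives the robot as it stands.
- The arm moves only by the tool apply_moves, never from a script. Its argument "increments" is a list of rows, each an object with "gripper": the opening in per cent of the stroke, from 0 (shut) to 100 (fully open); "delta_pos": the shift along the tool's x, y, z in cm, a list of three; "dr": the turn, a rotation vector about the tool's x, y, z in rad, a list of three. In form: [{"gripper": gripper, "delta_pos": [dx, dy, dz], "dr": [ax, ay, az]}, ...]. A call has exactly 5 rows; each row shifts and turns the commanded pose from where the row before left it, along the tool's axes as they then stand; what a row does not reach is not made up. A row lasts 1/12 s, in which the tool goes at most 41.7 mm and 7.16 degrees, less where a joint would pass 70% of its speed; a pose out of reach is approached as far as the arm can. A call with a gripper value outside its range is refused whole. The fingers move at their own pace and stop on an object; the grip force is fixed at half the most. Time passes only in rows, so rows that do not move let the fingers close, or fill a call up. It gives the time, the measured TCP pose, the force and the opening at its end, in the units of the state.
- ctrl.get_obs(): the state, without advancing time (a new reading comes with each control period).
- ctrl.get_image(name): name is "scene" or "top" or "wrist"; returns a dict with "img" (480x640x3 uint8, red, green, blue), "range_z" (480x640 float32, mm along the optical axis (not along the pixel's ray), 0 where there is no reading), "mtx" (3x3 intrinsics, pixels), "k1" (the pictures are not rectified: a ray, as slopes to the right and down, at radius r is drawn at 1 + k1 r^2 times it, then the intrinsics apply), "rvec" (rotation vector, rad) and "tvec" (3), from world to camera coordinates, as OpenCV has them. Camera axes: x right, y down, z forward; pixel columns grow to the right and rows downward; lengths in mm; the calibration is good to about 2 mm. A picture is of the moment at which its call begins.
- ctrl.close_job(): hands the job in, once; it reports no verdict.
The state is a dict: "t": time; "qpos": joint angles; "qvel": joint speeds; "joint_torque": joint torques, N m; "ee_pos": TCP position; "orientation": TCP orientation; "ft_force": force on the tool from outside, world axes, zero at the start; "moment": the same for the moment, N m; "width": finger opening in mm.
Only numpy, scipy, OpenCV 4.12 (cv2) and the standard library are available. Lean on these libraries where they do the work, as an engineer would, in place of code of your own. Each camera call takes 0.05 s, during which the arm holds its last target. There are 200 camera calls.

## Working session

There is one attempt and no reset: what is moved stays moved. The work goes in short steps, Python scripts to look and compute and a tool call to move; the robot and the scene stay as the last step left them, time stands still between calls to the robot, and variables do not carry over. Pictures are saved under pics/ and viewed, about 8 in all and at most 12, crops included, and the job is handed in when it is done.

Besides the shell and the picture viewer there is one more tool, called after "Request:" as name(argument=value, ...), one argument or row to a line, values as JSON. apply_moves: Moves the arm, as the interface text tells. Its arguments: {"type":"object","properties":{"increments":{"type":"array","items":{"type":"object","properties":{"gripper":{"type":"number"},"delta_pos":{"type":"array","items":{"type":"number"}},"dr":{"type":"array","items":{"type":"number"}}}}}},"required":["increments"]}

```bash
mkdir -p pics; cat > h.py <<'E'
import numpy as np, cv2
from workcell import ctrl
from scipy.spatial.transform import Rotation as R
def cam(n):
    d=ctrl.get_image(n); return d
def save(d,fn): cv2.imwrite(fn,d["img"][:,:,::-1])
def rays(d,uv):
    uv=np.asarray(uv,float).reshape(-1,1,2)
    k=np.array([d["k1"],0,0,0,0],float)
    x=cv2.undistortPoints(uv,np.asarray(d["mtx"],float),k).reshape(-1,2)
    Rm=cv2.Rodrigues(np.asarray(d["rvec"],float))[0]; t=np.asarray(d["tvec"],float).ravel()
    dirs=np.c_[x,np.ones(len(x))]@Rm; c=-Rm.T@t
    return c,dirs
def onplane(d,uv,z):
    c,v=rays(d,uv); return c+v*((z-c[2])/v[:,2])[:,None]
def cloud(d):
    z=d["range_z"]; vv,uu=np.mgrid[:480,:640]
    c,v=rays(d,np.c_[uu.ravel(),vv.ravel()])
    return (c+v*z.ravel()[:,None]).reshape(480,640,3)
E
python3 - <<'E'
from h import *
a=cam("scene");b=cam("top")
save(a,"pics/s0.png");save(b,"pics/t0.png")
o=ctrl.get_obs();print(o)
import pickle;pickle.dump((a,b),open("c0.pkl","wb"))
for d in(a,b):
    print(rays(d,[[320,240]]))
E
```

```text
{'t': 0.1, 'qpos': array([-1.28997426e+00,  4.23764863e-01,  1.63059126e+00, -1.49513662e-05,
        1.08859617e+00, -1.90161124e-02]), 'qvel': array([-0.00059868, -0.00269075, -0.00225626, -0.00060539, -0.00028246,
       -0.00022985]), 'joint_torque': array([-2.75456323e-04, -5.45617747e+01, -2.74323642e+01,  6.45002956e-02,
        1.88467460e-02, -2.79426632e-05]), 'ee_pos': array([ 184.48126768, -596.64936464,  229.98791446]), 'orientation': array([ 2.06045196,  0.31267649, -2.06084918]), 'ft_force': array([-0.24693902,  1.49811504,  0.25634721]), 'moment': array([-0.0155522 , -0.03333083, -0.02031267]), 'width': 87.98273678381108}
(array([1413.4036079 ,  423.95101551,  796.56561049]), array([[-0.72589935, -0.34125947, -0.59729678]]))
(array([ 4.29476216e+02, -8.44520618e-01,  1.30937310e+03]), array([[ 0.10551983,  0.0171695 , -0.99429364]]))
```

View pics/t0.png

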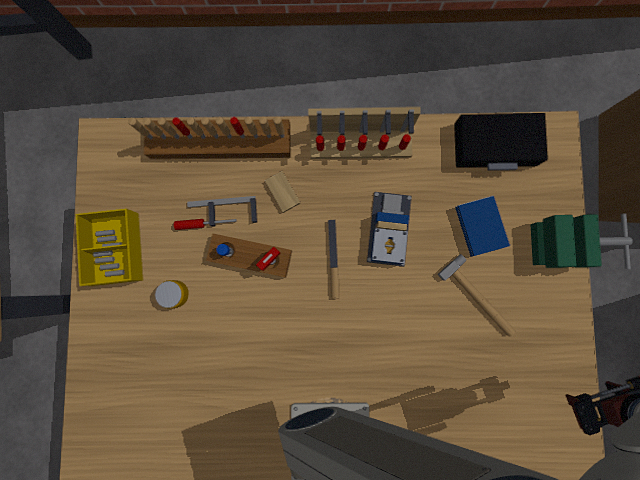

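View pics/s0.png

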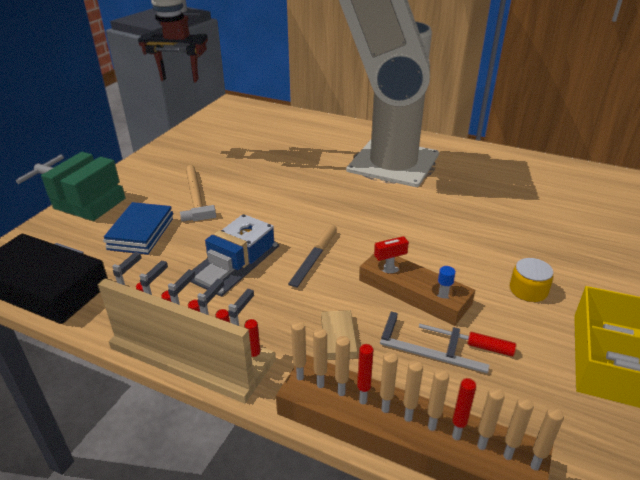

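The top view shows the red key at about (268,259), the spare key at (224,250), and the socket at (389,245) with the jaw upward (+x). In the scene view the key handle is at (391,248) and the socket at (250,228).

```bash
cat >> h.py <<'E'
def redmask(d,box):
    hsv=cv2.cvtColor(d["img"],cv2.COLOR_RGB2HSV)
    m=((hsv[...,0]<8)|(hsv[...,0]>172))&(hsv[...,1]>150)&(hsv[...,2]>70)
    w=np.zeros_like(m);x0,y0,x1,y1=box;w[y0:y1,x0:x1]=1
    m=(m&w).astype(np.uint8)
    n,l,s,c=cv2.connectedComponentsWithStats(m)
    return l==1+np.argmax(s[1:,4])
def rect(P):
    """centre, long-axis angle, size of xy points"""
    (cx,cy),(w,h),_=r=cv2.minAreaRect(np.asarray(P,np.float32))
    b=cv2.boxPoints(r);e=[b[1]-b[0],b[2]-b[1]];e=max(e,key=np.linalg.norm)
    return (cx,cy),np.arctan2(e[1],e[0])%np.pi,(w,h)
E
python3 - <<'E'
from h import *
import pickle;a,b=pickle.load(open("c0.pkl","rb"))
for d,box in((b,(245,235,300,285)),(a,(360,225,420,275))):
    m=redmask(d,box);P=cloud(d)[m];P=P[P[:,2]>0]
    zt=np.percentile(P[:,2],90);top=P[P[:,2]>zt-6]
    print(m.sum(),zt,rect(top[:,:2]),top.mean(0),np.median(top,0))
    if d is b:
        v,u=np.nonzero(m);print('ray',rect(onplane(d,np.c_[u,v],100)[:,:2]))
# fixture: top plane points at z~60
C=cloud(b);w=C[185:270,362:415].reshape(-1,3)
print(np.histogram(w[:,2],bins=np.arange(-5,90,5)))
al=w[(w[:,2]>56)&(w[:,2]<64)];print(rect(al[:,:2]))
img=b["img"].astype(int)[180:270,360:415];m=(img.min(2)>150)
v,u=np.nonzero(m);Q=onplane(b,np.c_[u+360,v+180],60)[:,:2];print('bright',rect(Q))
print(onplane(b,[[389,245],[224,250]],60))
from scipy.spatial.transform import Rotation as R
w=cam("wrist");c,v=rays(w,[[320,240]]);print(c,v,w["mtx"],w["k1"]);o=ctrl.get_obs();print(R.from_rotvec(o["orientation"]).as_matrix().round(3));print(R.from_rotvec(o["orientation"]).inv().apply(c-o["ee_pos"]),R.from_rotvec(o["orientation"]).inv().apply(v))
E
```

```text
202 106.8412949000647 ((460.73492431640625, 96.8665771484375), np.float32(0.9250867), (193.6992645263672, 67.66740417480469)) [509.65030931 160.75755251 111.6562364 ] [510.33010756 161.34209538 104.5575043 ]
ray ((509.2310791015625, 162.75253295898438), np.float32(2.3523788), (27.050127029418945, 68.58012390136719))
559 102.04148567599857 ((952.9404296875, 274.64935302734375), np.float32(0.24419338), (965.7991943359375, 67.08881378173828)) [523.76046585 167.35104187 106.37649411] [518.91259157 166.26909605 100.81162308]
(array([ 674, 1165,  548,  198,  166,   45,   11,   14,   10,   50,  107,
         61,  333,  583,  305,  190,    4,    0]), array([-5,  0,  5, 10, 15, 20, 25, 30, 35, 40, 45, 50, 55, 60, 65, 70, 75,
       80, 85]))
((567.90185546875, -177.13290405273438), np.float32(3.0127337), (89.98692321777344, 135.8726348876953))
bright ((502.260009765625, -168.28187561035156), np.float32(1.4439608), (72.65164947509766, 0.0))
[[ 545.62338732 -172.25588587   60.        ]
 [ 537.1644385   290.31125125   60.        ]]
[ 259.17239242 -572.76196964  383.95683756] [[-0.26507653 -0.07701968 -0.96117976]] [[404.83796731   0.         321.55319817]
 [  0.         404.83796731 242.84562088]
 [  0.           0.           1.        ]] -0.07862321353939622
[[-0.     0.295 -0.955]
 [ 0.001 -0.955 -0.295]
 [-1.    -0.001 -0.   ]]
[-153.84619715   -1.01385787  -78.43782971] [[ 0.9611767  -0.00361035  0.27602616]]
```

Request:
apply_moves(
  increments=[
    {"gripper": 100, "delta_pos": [0, -0.4, -3.9], "dr": [-0.064, 0, 0]},
    {"gripper": 100, "delta_pos": [0, -0.4, -3.9], "dr": [-0.064, 0, 0]},
    {"gripper": 100, "delta_pos": [0, -0.4, -3.9], "dr": [-0.064, 0, 0]},
    {"gripper": 100, "delta_pos": [0, -0.4, -3.9], "dr": [-0.064, 0, 0]},
    {"gripper": 100, "delta_pos": [0, -0.4, -3.9], "dr": [-0.064, 0, 0]},
  ],
)

```text
t: 0.57
ee_pos: [354.4, -497.5, 230.4]
orientation: [1.865, 0.6, -1.865]
ft_force: [-0.2, -0.3, 0.3]
width: 88.0
```

Request:
apply_moves(
  increments=[
    {"gripper": 100, "delta_pos": [0, -0.4, -3.9], "dr": [-0.064, 0, 0]},
    {"gripper": 100, "delta_pos": [0, -0.4, -3.9], "dr": [-0.064, 0, 0]},
    {"gripper": 100, "delta_pos": [0, -0.4, -3.9], "dr": [-0.064, 0, 0]},
    {"gripper": 100, "delta_pos": [0, -0.4, -3.9], "dr": [-0.064, 0, 0]},
    {"gripper": 100, "delta_pos": [0, -0.4, -3.9], "dr": [-0.064, 0, 0]},
  ],
)

```text
t: 0.98
ee_pos: [483.0, -350.2, 230.5]
orientation: [1.655, 0.844, -1.655]
ft_force: [0.5, -0.6, 0.4]
width: 87.7
```

Request:
apply_moves(
  increments=[
    {"gripper": 100, "delta_pos": [0, -0.4, -3.9], "dr": [-0.064, 0, 0]},
    {"gripper": 100, "delta_pos": [0, -0.4, -3.9], "dr": [-0.064, 0, 0]},
    {"gripper": 100, "delta_pos": [0, -0.4, -3.9], "dr": [-0.064, 0, 0]},
    {"gripper": 100, "delta_pos": [0, -0.4, -3.9], "dr": [-0.064, 0, 0]},
    {"gripper": 100, "delta_pos": [0, 0, 0], "dr": [0, 0, 0]},
  ],
)

```text
t: 1.4
ee_pos: [549.0, -204.2, 230.4]
orientation: [1.476, 1.014, -1.474]
ft_force: [1.0, -0.1, 0.8]
width: 87.9
```

```bash
python3 - <<'E'
from h import *
import pickle
w=cam("wrist");save(w,"pics/w1.png");pickle.dump(w,open("w1.pkl","wb"))
o=ctrl.get_obs();print(o["t"],o["ee_pos"],R.from_rotvec(o["orientation"]).as_matrix().round(3),o["qpos"])
E
```

```text
1.45 [ 548.27273044 -206.66582396  230.45591641] [[-0.     0.932 -0.362]
 [ 0.001 -0.362 -0.932]
 [-1.    -0.001 -0.   ]] [-3.80941959e-01  3.66728978e-01  1.71823160e+00  3.58335695e-04
  1.05726060e+00 -1.12000818e-02]
```

View pics/w1.png

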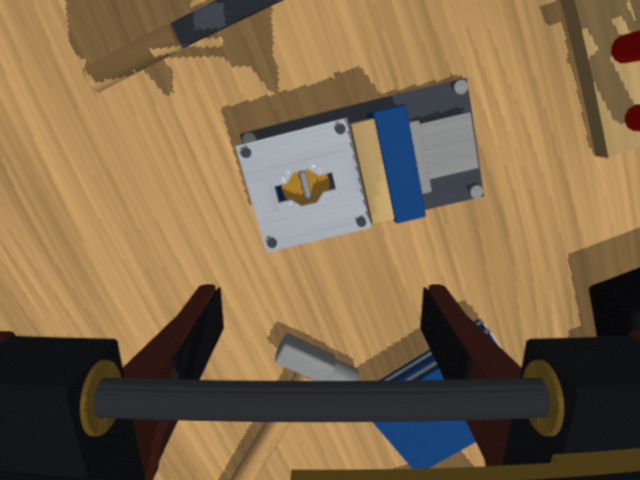

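The wrist view shows the fixture's aluminium plate with corners near (237,147), (348,120), (371,225) and (268,250), and the socket at about (305,187) with the slot from (277,193) to (334,181).

```bash
cat >> h.py <<'E'
def socket(w,z=60,cen=(305,187)):
    C=cloud(w);x,y=cen
    hsv=cv2.cvtColor(w["img"],cv2.COLOR_RGB2HSV)
    m=((hsv[...,1]<60)&(hsv[...,2]>110)&(abs(C[...,2]-z)<12)).astype(np.uint8)
    n,l,s,c=cv2.connectedComponentsWithStats(m)
    best=max(range(1,n),key=lambda i:s[i,4] if np.hypot(*(c[i]-cen))<60 else 0)
    m=(l==best).astype(np.uint8)
    zz=C[...,2][m>0];v,u=np.nonzero(m)
    out=dict(n=int(m.sum()),z=np.median(zz),plate=rect(onplane(w,np.c_[u,v],z)[:,:2]))
    cs,_=cv2.findContours(m,cv2.RETR_CCOMP,cv2.CHAIN_APPROX_NONE)
    best=None
    for k in cs:
        P=k.reshape(-1,2).astype(float);a=cv2.contourArea(k)
        if np.hypot(*(P.mean(0)-cen))<25 and 100<a<0.4*m.sum():
            Q=onplane(w,P,z)[:,:2]; r=rect(Q)
            out.setdefault("hole",[]).append((a,r,P.mean(0)))
    return out,m
E
python3 - <<'E'
from h import *
import pickle
w=pickle.load(open("w1.pkl","rb"))
o,m=socket(w);print(o)
# two-view height: wrist centre (plate) vs top/scene
a,b=pickle.load(open("c0.pkl","rb"))
def plate(d,cen):
    hsv=cv2.cvtColor(d["img"],cv2.COLOR_RGB2HSV);m=((hsv[...,1]<60)&(hsv[...,2]>110)).astype(np.uint8)
    y,x=np.mgrid[:480,:640];m[np.hypot(x-cen[0],y-cen[1])>32]=0
    m=cv2.morphologyEx(m,cv2.MORPH_OPEN,np.ones((3,3)));v,u=np.nonzero(m);return cv2.minAreaRect(np.c_[u,v].astype(np.float32))
p=plate(b,(389,243));print(p)
v,u=np.nonzero(m);q=cv2.minAreaRect(np.c_[u,v].astype(np.float32));print(q)
c1,v1=rays(b,[p[0]]);c2,v2=rays(w,[q[0]])
s=np.linalg.lstsq(np.c_[v1[0],-v2[0]],c2-c1,rcond=None)[0]
print(c1+s[0]*v1[0],c2+s[1]*v2[0])
E
```

```text
{'n': 10747, 'z': np.float64(59.920352243975685), 'plate': ((546.7838745117188, -171.08462524414062), np.float32(3.0154405), (89.83551788330078, 90.2830581665039)), 'hole': [(1346.5, ((547.185302734375, -170.9342803955078), np.float32(3.048435), (28.964733123779297, 49.2093620300293)), array([304.94634146, 186.16097561]))]}
((389.5643615722656, 245.3564453125), (32.040199279785156, 31.642183303833008), 5.710593223571777)
((304.2896423339844, 185.78082275390625), (112.30955505371094, 113.71915435791016), 75.71890258789062)
[ 545.711652   -175.46985802   47.96622305] [ 546.0866873  -171.54062375   47.45683034]
```

Request:
apply_moves(
  increments=[
    {"gripper": 100, "delta_pos": [0, -0.5, -3.9], "dr": [-0.072, 0, 0]},
    {"gripper": 100, "delta_pos": [0, -0.5, -3.9], "dr": [-0.072, 0, 0]},
    {"gripper": 100, "delta_pos": [0, -0.5, -3.9], "dr": [-0.072, 0, 0]},
    {"gripper": 100, "delta_pos": [0, -0.5, -3.9], "dr": [-0.072, 0, 0]},
    {"gripper": 100, "delta_pos": [0, -0.5, -3.9], "dr": [-0.072, 0, 0]},
  ],
)

```text
t: 1.87
ee_pos: [567.9, -15.0, 230.6]
orientation: [1.219, 1.202, -1.22]
ft_force: [0.4, 0.0, 0.8]
width: 87.8
```

Request:
apply_moves(
  increments=[
    {"gripper": 100, "delta_pos": [0, -0.5, -3.9], "dr": [-0.1, 0, 0]},
    {"gripper": 100, "delta_pos": [0, -0.5, -2], "dr": [-0.12, 0, 0]},
    {"gripper": 100, "delta_pos": [0, 0, 0], "dr": [-0.12, 0, 0]},
    {"gripper": 100, "delta_pos": [0, 0, 0], "dr": [-0.12, 0, 0]},
    {"gripper": 100, "delta_pos": [0, 0, 0], "dr": [-0.06, 0, 0]},
  ],
)

```text
t: 2.28
ee_pos: [556.5, 42.7, 230.6]
orientation: [0.825, 1.408, -0.826]
ft_force: [0.5, 0.6, 0.8]
width: 87.9
```

```bash
python3 - <<'E'
from h import *
import pickle
w=cam("wrist");save(w,"pics/w2.png");pickle.dump(w,open("w2.pkl","wb"))
o=ctrl.get_obs();M=R.from_rotvec(o["orientation"]).as_matrix();print(o["t"],o["ee_pos"],M.round(3),np.degrees(np.arctan2(M[1,1],M[0,1])))
E
```

```text
2.3333 [556.54041929  42.37048562 230.54714217] [[-0.     0.872  0.489]
 [-0.     0.489 -0.872]
 [-1.    -0.     0.   ]] 29.266989681721185
```

View pics/w2.png

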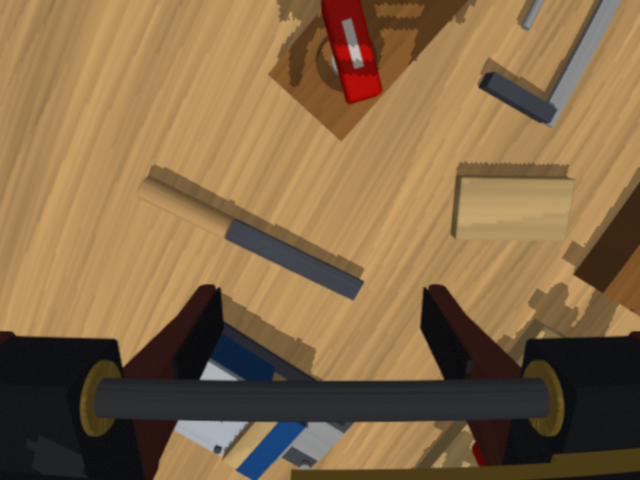

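The key's handle is at the top edge, about (350,50), partly out of view. I'll move closer.

Request:
apply_moves(
  increments=[
    {"gripper": 100, "delta_pos": [0, 0.4, -3], "dr": [0, 0, 0]},
    {"gripper": 100, "delta_pos": [0, 0.4, -3], "dr": [-0.08, 0, 0]},
    {"gripper": 100, "delta_pos": [0, 0.4, -2.5], "dr": [-0.08, 0, 0]},
    {"gripper": 100, "delta_pos": [0, 0, 0], "dr": [-0.08, 0, 0]},
    {"gripper": 100, "delta_pos": [0, 0, 0], "dr": [0, 0, 0]},
  ],
)

```text
t: 2.75
ee_pos: [523.8, 122.7, 230.6]
orientation: [0.644, 1.473, -0.644]
ft_force: [-0.3, -0.2, -0.3]
width: 87.9
```

```bash
cat >> h.py <<'E'
def toolgap(p,ang):
    """shift in tool axes (cm) to world point p, turn about tool x to have tool y at ang"""
    o=ctrl.get_obs();r=R.from_rotvec(o["orientation"]);M=r.as_matrix();now=np.arctan2(M[1,1],M[0,1])
    print("t",round(o["t"],2),"ee",o["ee_pos"].round(1),"tooly deg",np.degrees(now).round(2),"tilt",np.degrees(np.arccos(-M[2,0])).round(2),"F",o["ft_force"].round(1),"w",round(o["width"],1))
    print("shift cm",(r.inv().apply(np.array(p)-o["ee_pos"])/10).round(2),"dr x",(-(ang-now+np.pi)%(2*np.pi)-np.pi).round(3))
E
python3 - <<'E'
from h import *
import pickle
w=cam("wrist");save(w,"pics/w3.png");pickle.dump(w,open("w3.pkl","wb"))
m=redmask(w,(200,0,520,300));v,u=np.nonzero(m);print(m.sum(),u.min(),u.max(),v.min(),v.max())
P=cloud(w)[m];zt=np.percentile(P[:,2],80);print('z',zt,np.percentile(P[:,2],[5,50,95]))
top=P[abs(P[:,2]-zt)<5];print(rect(top[:,:2]),len(top))
fill=cv2.morphologyEx(m.astype(np.uint8),cv2.MORPH_CLOSE,np.ones((25,25)));v,u=np.nonzero(fill)
print(rect(onplane(w,np.c_[u,v],104)[:,:2]))
toolgap((509,162,230),np.radians(45))
E
```

```text
2954 330 366 129 229
z 104.40795544159724 [101.82089246 103.72412205 105.03405785]
((511.4306945800781, 165.4044952392578), np.float32(2.365099), (24.156808853149414, 69.8176498413086)) 2911
((510.7973327636719, 165.5292205810547), np.float32(2.3610394), (24.566871643066406, 69.37525177001953))
t 2.8 ee [524.2 122.2 230.7] tooly deg 42.5 tilt 0.02 F [ 0.4 -0.6  0.3] w 87.9
shift cm [ 0.07  1.57 -3.96] dr x -0.044
```

View pics/w3.png

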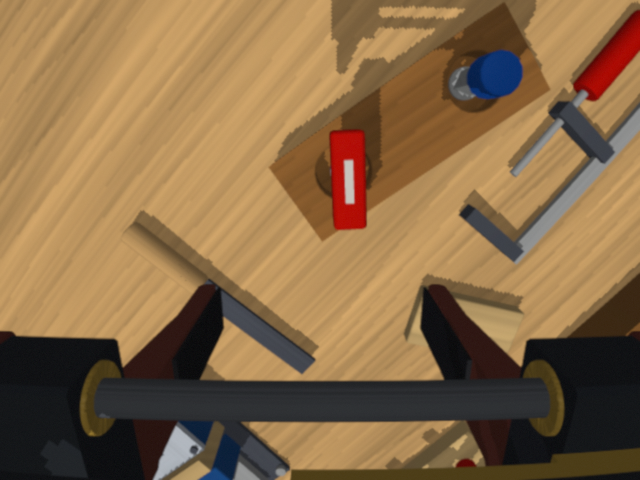

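Key handle: centre (511.3,165.5), top at z = 104, long axis 135.3°. I'll align, go down and grip.

Request:
apply_moves(
  increments=[
    {"gripper": 100, "delta_pos": [0, 1.0, -2.05], "dr": [0, 0, 0]},
    {"gripper": 100, "delta_pos": [0, 1.0, -2.05], "dr": [0, 0, 0]},
    {"gripper": 100, "delta_pos": [2.5, 0, 0], "dr": [-0.05, 0, 0]},
    {"gripper": 100, "delta_pos": [3, 0, 0], "dr": [0, 0, 0]},
    {"gripper": 100, "delta_pos": [0, 0, 0], "dr": [0, 0, 0]},
  ],
)

```text
t: 3.22
ee_pos: [508.5, 164.7, 171.5]
orientation: [0.607, 1.489, -0.614]
ft_force: [-1.0, -0.6, 0.1]
width: 88.0
```

```bash
python3 - <<'E'
from h import *
toolgap((511.3,165.5,77),np.radians(45.3))
E
```

```text
t 3.22 ee [508.5 164.7 171.5] tooly deg 45.29 tilt 0.43 F [-1.  -0.6  0.1] w 88.0
shift cm [9.44 0.32 0.17] dr x -0.0
```

Request:
apply_moves(
  increments=[
    {"gripper": 100, "delta_pos": [2.5, 0, 0], "dr": [0, 0, 0]},
    {"gripper": 100, "delta_pos": [2.0, 0, 0], "dr": [0, 0, 0]},
    {"gripper": 100, "delta_pos": [0, 0, 0], "dr": [0, 0, 0]},
    {"gripper": 100, "delta_pos": [0, 0, 0], "dr": [0, 0, 0]},
    {"gripper": 100, "delta_pos": [0, 0, 0], "dr": [0, 0, 0]},
  ],
)

```text
t: 3.63
ee_pos: [512.0, 166.1, 132.1]
orientation: [0.609, 1.483, -0.607]
ft_force: [0.2, 0.7, 0.3]
width: 87.7
```

```bash
python3 - <<'E'
from h import *
toolgap((511.3,165.5,77),np.radians(45.3))
E
```

```text
t 3.63 ee [512.  166.1 132.1] tooly deg 45.43 tilt 0.08 F [0.2 0.7 0.3] w 87.7
shift cm [ 5.51 -0.1  -0.01] dr x 0.002
```

Request:
apply_moves(
  increments=[
    {"gripper": 100, "delta_pos": [2.5, -0.08, 0], "dr": [0, 0, 0]},
    {"gripper": 100, "delta_pos": [2.0, 0, 0], "dr": [0, 0, 0]},
    {"gripper": 100, "delta_pos": [0.9, 0, 0], "dr": [0, 0, 0]},
    {"gripper": 100, "delta_pos": [0, 0, 0], "dr": [0, 0, 0]},
    {"gripper": 0, "delta_pos": [0, 0, 0], "dr": [0, 0, 0]},
  ],
)

```text
t: 4.05
ee_pos: [511.0, 166.0, 77.6]
orientation: [0.607, 1.484, -0.606]
ft_force: [0.1, -0.8, 1.0]
width: 84.3
```

Request:
apply_moves(
  increments=[
    {"gripper": 0, "delta_pos": [0, 0, 0], "dr": [0, 0, 0]},
    {"gripper": 0, "delta_pos": [0, 0, 0], "dr": [0, 0, 0]},
    {"gripper": 0, "delta_pos": [0, 0, 0], "dr": [0, 0, 0]},
    {"gripper": 0, "delta_pos": [0, 0, 0], "dr": [0, 0, 0]},
    {"gripper": 0, "delta_pos": [0, 0, 0], "dr": [0, 0, 0]},
  ],
)

```text
t: 4.47
ee_pos: [510.7, 166.0, 77.1]
orientation: [0.607, 1.484, -0.606]
ft_force: [-0.1, 0.2, -0.0]
width: 51.0
```

```bash
python3 - <<'E'
from h import *
toolgap((511.3,165.5,77),np.radians(45.3))
E
```

```text
t 4.47 ee [510.7 166.   77.1] tooly deg 45.55 tilt 0.04 F [-0.1  0.2 -0. ] w 51.0
shift cm [0.01 0.01 0.08] dr x 0.004
```

Request:
apply_moves(
  increments=[
    {"gripper": 0, "delta_pos": [0, 0, 0], "dr": [0, 0, 0]},
    {"gripper": 0, "delta_pos": [0, 0, 0], "dr": [0, 0, 0]},
    {"gripper": 0, "delta_pos": [0, 0, 0], "dr": [0, 0, 0]},
    {"gripper": 0, "delta_pos": [0, 0, 0], "dr": [0, 0, 0]},
    {"gripper": 0, "delta_pos": [0, 0, 0], "dr": [0, 0, 0]},
  ],
)

```text
t: 4.88
ee_pos: [510.4, 165.9, 76.6]
orientation: [0.606, 1.484, -0.607]
ft_force: [0.7, 0.0, -0.1]
width: 23.6
```

Request:
apply_moves(
  increments=[
    {"gripper": 0, "delta_pos": [0, 0, 0], "dr": [0, 0, 0]},
    {"gripper": 0, "delta_pos": [0, 0, 0], "dr": [0, 0, 0]},
    {"gripper": 0, "delta_pos": [0, 0, 0], "dr": [0, 0, 0]},
    {"gripper": 0, "delta_pos": [0, 0, 0], "dr": [0, 0, 0]},
    {"gripper": 0, "delta_pos": [0, 0, 0], "dr": [0, 0, 0]},
  ],
)

```text
t: 5.3
ee_pos: [510.4, 165.9, 76.6]
orientation: [0.606, 1.484, -0.607]
ft_force: [0.3, 0.7, -1.4]
width: 23.7
```

Request:
apply_moves(
  increments=[
    {"gripper": 0, "delta_pos": [-2, 0, 0], "dr": [0, 0, 0]},
    {"gripper": 0, "delta_pos": [-3, 0, 0], "dr": [0, 0, 0]},
    {"gripper": 0, "delta_pos": [-3, 0, 0], "dr": [0, 0, 0]},
    {"gripper": 0, "delta_pos": [-2, 0, 0], "dr": [0, 0, 0]},
    {"gripper": 0, "delta_pos": [0, 0, 0], "dr": [0, 0, 0]},
  ],
)

```text
t: 5.72
ee_pos: [512.7, 166.6, 180.5]
orientation: [0.61, 1.479, -0.603]
ft_force: [0.6, 0.7, -1.6]
width: 23.7
```

```bash
python3 - <<'E'
from h import *
import pickle
w=cam("wrist");save(w,"pics/w4.png");pickle.dump(w,open("w4.pkl","wb"))
toolgap((547,-171,176),np.radians(82.8))
E
```

```text
t 5.77 ee [511.6 166.3 178.3] tooly deg 45.55 tilt 0.24 F [-0.6  0.7 -2.7] w 23.8
shift cm [  0.21 -21.6   26.14] dr x -0.65
```

View pics/w4.png

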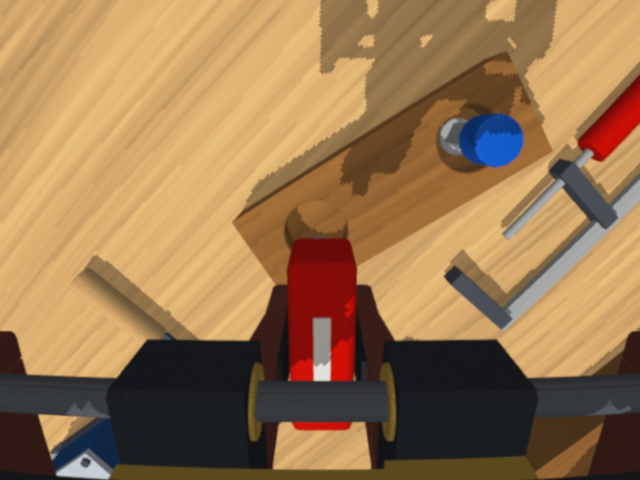

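The lifted key hangs straight between the pads. The handle's top face runs from about (322,266) to (322,430).

```bash
python3 - <<'E'
from h import *
import pickle
w=pickle.load(open("w4.pkl","rb"));im=w["img"].astype(int)
print([(v,im[v,302:308,0].mean().round()) for v in range(234,285,3)]);print([(v,im[v,302:308].mean(0).round()) for v in range(422,438,2)])
Rm=cv2.Rodrigues(np.array(w["rvec"],float))[0]
o=ctrl.get_obs();r=R.from_rotvec(o["orientation"])
for z in (178.3,): 
    P=onplane(w,[[305,265],[305,430],[345,265],[345,429],[290,266],[355,266]],z+27.5);print((r.inv().apply(P-o["ee_pos"])).round(1))
C=cloud(w);print([(v,(r.inv().apply(C[v,305]-o["ee_pos"])).round(1)) for v in (242,250,258,262,266,272,290,330,360,425,429)])
E
```

```text
[(234, np.float64(97.0)), (237, np.float64(100.0)), (240, np.float64(103.0)), (243, np.float64(103.0)), (246, np.float64(104.0)), (249, np.float64(104.0)), (252, np.float64(104.0)), (255, np.float64(105.0)), (258, np.float64(106.0)), (261, np.float64(112.0)), (264, np.float64(128.0)), (267, np.float64(132.0)), (270, np.float64(134.0)), (273, np.float64(134.0)), (276, np.float64(134.0)), (279, np.float64(134.0)), (282, np.float64(134.0))]
[(422, array([161.,  36.,  36.])), (424, array([208.,  17.,   8.])), (426, array([208.,  17.,   9.])), (428, array([204.,  18.,  11.])), (430, array([202., 107.,  69.])), (432, array([206., 162., 105.])), (434, array([205., 162., 105.])), (436, array([204., 161., 104.]))]
[[-27.5  -3.5 -31.8]
 [-27.4  -4.4  37. ]
 [-27.5  10.  -31.8]
 [-27.4  11.3  36.6]
 [-27.6  -8.5 -31.5]
 [-27.5  13.4 -31.4]]
[(242, array([ -5.5,  -4.2, -33.4])), (250, array([-15.2,  -3.9, -33.2])), (258, array([-24.4,  -3.6, -33.2])), (262, array([-27.4,  -3.4, -32.8])), (266, array([-28.8,  -3.4, -31.9])), (272, array([-29.7,  -3.4, -30.1])), (290, array([-30.2,  -3.5, -23.8])), (330, array([-30. ,  -3.7,  -8.7])), (360, array([-30.7,  -3.8,   3. ])), (425, array([-29.7,  -4.2,  32.5])), (429, array([-29. ,  -4.3,  35.1]))]
```

Request:
apply_moves(
  increments=[
    {"gripper": 0, "delta_pos": [0, -1.68, 3.25], "dr": [0, 0, 0]},
    {"gripper": 0, "delta_pos": [0, -1.68, 3.25], "dr": [0, 0, 0]},
    {"gripper": 0, "delta_pos": [0, -1.68, 3.25], "dr": [0, 0, 0]},
    {"gripper": 0, "delta_pos": [0, -1.68, 3.25], "dr": [0, 0, 0]},
    {"gripper": 0, "delta_pos": [0, -1.68, 3.25], "dr": [0, 0, 0]},
  ],
)

```text
t: 6.18
ee_pos: [566.6, -9.4, 174.4]
orientation: [0.606, 1.488, -0.607]
ft_force: [0.6, 0.2, -1.9]
width: 23.9
```

Request:
apply_moves(
  increments=[
    {"gripper": 0, "delta_pos": [0, -1.68, 3.25], "dr": [0, 0, 0]},
    {"gripper": 0, "delta_pos": [0, -1.68, 3.25], "dr": [0, 0, 0]},
    {"gripper": 0, "delta_pos": [0, -1.68, 3.25], "dr": [0, 0, 0]},
    {"gripper": 0, "delta_pos": [0, -1.68, 3.25], "dr": [0, 0, 0]},
    {"gripper": 0, "delta_pos": [0, -1.68, 3.25], "dr": [0, 0, 0]},
  ],
)

```text
t: 6.6
ee_pos: [623.8, -183.1, 173.9]
orientation: [0.607, 1.488, -0.607]
ft_force: [-0.3, 0.5, -2.3]
width: 23.8
```

Request:
apply_moves(
  increments=[
    {"gripper": 0, "delta_pos": [0, 0, 0], "dr": [-0.1, 0, 0]},
    {"gripper": 0, "delta_pos": [0, 0, 0], "dr": [-0.11, 0, 0]},
    {"gripper": 0, "delta_pos": [0, 0, 0], "dr": [-0.11, 0, 0]},
    {"gripper": 0, "delta_pos": [0, 0, 0], "dr": [-0.11, 0, 0]},
    {"gripper": 0, "delta_pos": [0, 0, 0], "dr": [-0.11, 0, 0]},
  ],
)

```text
t: 7.02
ee_pos: [623.4, -181.4, 173.7]
orientation: [0.182, 1.567, -0.181]
ft_force: [1.0, 0.8, -1.7]
width: 24.1
```

Request:
apply_moves(
  increments=[
    {"gripper": 0, "delta_pos": [0, 0, 0], "dr": [-0.11, 0, 0]},
    {"gripper": 0, "delta_pos": [0, 0, 0], "dr": [0, 0, 0]},
    {"gripper": 0, "delta_pos": [0, 0, 0], "dr": [0, 0, 0]},
    {"gripper": 0, "delta_pos": [0, 0, 0], "dr": [0, 0, 0]},
    {"gripper": 0, "delta_pos": [0, 0, 0], "dr": [0, 0, 0]},
  ],
)

```text
t: 7.43
ee_pos: [624.5, -181.5, 175.9]
orientation: [0.101, 1.57, -0.1]
ft_force: [0.3, 0.6, -2.4]
width: 23.7
```

```bash
python3 - <<'E'
from h import *
import pickle
w=cam("wrist");save(w,"pics/w5.png");pickle.dump(w,open("w5.pkl","wb"))
toolgap((547,-171,176),np.radians(82.8))
E
```

```text
t 7.48 ee [ 624.6 -181.5  176.2] tooly deg 82.7 tilt 0.04 F [ 0.1  0.6 -2.5] w 23.9
shift cm [ 0.02  0.06 -7.83] dr x -0.002
```

View pics/w5.png

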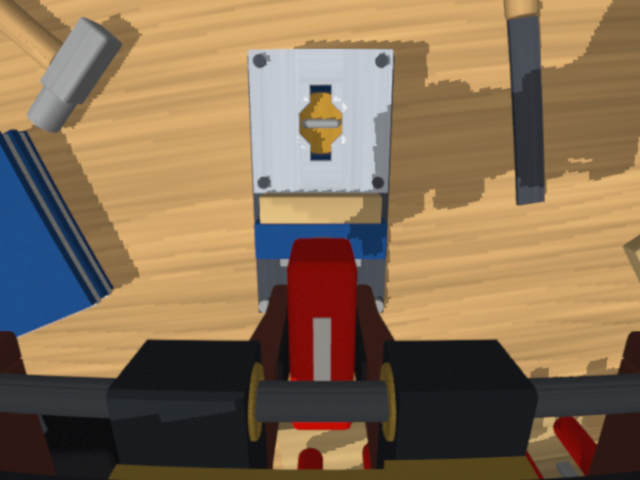

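Socket is at about (321,123), with the slot vertical in the picture and so parallel to the handle (centre column 322).

```bash
python3 - <<'E'
from h import *
import pickle
w=pickle.load(open("w5.pkl","rb"))
o,m=socket(w,60,(321,122));print(o)
s=ctrl.get_obs();r=R.from_rotvec(s["orientation"])
for k in [o["plate"][0]]+[h[1][0] for h in o["hole"]]: print('socket tool',r.inv().apply(np.array([*k,60])-s["ee_pos"]).round(2))
# slot dark ends + brass
hsv=cv2.cvtColor(w["img"],cv2.COLOR_RGB2HSV)
P=np.float32([[310,85],[331,85],[331,161],[310,161]])
print('slot ends',r.inv().apply(onplane(w,P,60)-s["ee_pos"]).round(1).tolist())
mm=redmask(w,(270,225,370,440));v,u=np.nonzero(mm)
for row in (280,300,330,360): 
    uu=u[v==row];q=onplane(w,[[uu.min()-.5,row],[uu.max()+.5,row]],s["ee_pos"][2]+28);print(row,r.inv().apply(q-s["ee_pos"])[:,1:].round(1).tolist())
E
```

```text
{'n': 17293, 'z': np.float64(59.924949578445876), 'plate': ((547.1394653320312, -171.31036376953125), np.float32(3.0127044), (90.4633560180664, 90.49979400634766)), 'hole': [(2363.0, ((546.693359375, -171.66517639160156), np.float32(3.0137122), (29.033472061157227, 47.54960250854492)), array([320.06185567, 122.1443299 ]))]}
socket tool [116.21   0.27 -78.04]
socket tool [116.21  -0.14 -78.44]
slot ends [[116.2, -6.1, -101.6], [116.2, 7.1, -101.6], [116.2, 7.3, -54.0], [116.2, -6.5, -54.0]]
280 [[-10.2, -27.4], [12.8, -27.4]]
300 [[-10.7, -20.2], [13.0, -20.1]]
330 [[-10.3, -8.8], [12.6, -8.8]]
360 [[-10.3, 3.2], [12.9, 3.2]]
```

Request:
apply_moves(
  increments=[
    {"gripper": 0, "delta_pos": [0, -0.04, -2.5], "dr": [0, 0, 0]},
    {"gripper": 0, "delta_pos": [0, 0, -3], "dr": [0, 0, 0]},
    {"gripper": 0, "delta_pos": [0, 0, -2.47], "dr": [0, 0, 0]},
    {"gripper": 0, "delta_pos": [2, 0, 0], "dr": [0, 0, 0]},
    {"gripper": 0, "delta_pos": [2, 0, 0], "dr": [0, 0, 0]},
  ],
)

```text
t: 7.9
ee_pos: [545.4, -172.2, 137.7]
orientation: [0.099, 1.566, -0.101]
ft_force: [0.3, 0.2, -2.4]
width: 23.8
```

Request:
apply_moves(
  increments=[
    {"gripper": 0, "delta_pos": [0.5, 0, 0], "dr": [0, 0, 0]},
    {"gripper": 0, "delta_pos": [0, 0, 0], "dr": [0, 0, 0]},
    {"gripper": 0, "delta_pos": [0, 0, 0], "dr": [0, 0, 0]},
    {"gripper": 0, "delta_pos": [0, 0, 0], "dr": [0, 0, 0]},
    {"gripper": 0, "delta_pos": [0, 0, 0], "dr": [0, 0, 0]},
  ],
)

```text
t: 8.32
ee_pos: [546.6, -172.2, 132.6]
orientation: [0.099, 1.567, -0.099]
ft_force: [0.5, 0.0, -3.3]
width: 24.1
```

```bash
python3 - <<'E'
from h import *
import pickle
a=cam("scene");pickle.dump(a,open("s6.pkl","wb"))
cv2.imwrite("pics/s6.png",cv2.resize(a["img"][150:300,170:330,::-1],None,fx=4,fy=4,interpolation=cv2.INTER_CUBIC))
toolgap((545.5,-171,131),np.radians(82.66))
E
```

```text
t 8.37 ee [ 546.4 -172.2  132.6] tooly deg 82.79 tilt 0.09 F [-0.1  0.3 -2.3] w 23.7
shift cm [ 0.16  0.11 -0.11] dr x 0.002
```

View pics/s6.png

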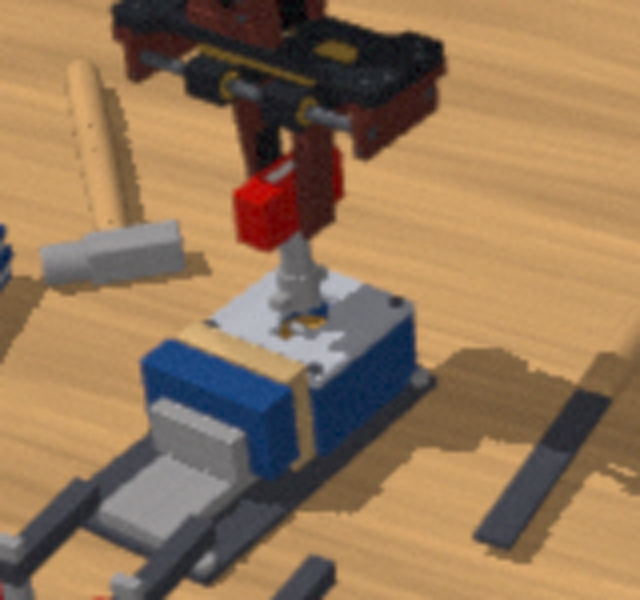

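The key stands upright just above the socket at about (300,300) in the crop, and the lugs line up with the slot. I'll make a small correction and go down in steps.

Request:
apply_moves(
  increments=[
    {"gripper": 0, "delta_pos": [0, 0.04, -0.09], "dr": [0, 0, 0]},
    {"gripper": 0, "delta_pos": [0.4, 0, 0], "dr": [0, 0, 0]},
    {"gripper": 0, "delta_pos": [0.4, 0, 0], "dr": [0, 0, 0]},
    {"gripper": 0, "delta_pos": [0.3, 0, 0], "dr": [0, 0, 0]},
    {"gripper": 0, "delta_pos": [0, 0, 0], "dr": [0, 0, 0]},
  ],
)

```text
t: 8.78
ee_pos: [544.3, -171.3, 119.7]
orientation: [0.099, 1.57, -0.098]
ft_force: [-0.3, -0.1, -2.1]
width: 23.9
```

```bash
python3 - <<'E'
from h import *
toolgap((545.4,-171.7,99),np.radians(82.66));print(ctrl.get_obs()["moment"])
E
```

```text
t 8.78 ee [ 544.3 -171.3  119.7] tooly deg 82.8 tilt 0.09 F [-0.3 -0.1 -2.1] w 23.9
shift cm [ 2.07 -0.03  0.12] dr x 0.002
[ 0.00523879 -0.10524687  0.00700344]
```

Request:
apply_moves(
  increments=[
    {"gripper": 0, "delta_pos": [0.2, 0, 0.03], "dr": [0, 0, 0]},
    {"gripper": 0, "delta_pos": [0.3, 0, 0], "dr": [0, 0, 0]},
    {"gripper": 0, "delta_pos": [0.3, 0, 0], "dr": [0, 0, 0]},
    {"gripper": 0, "delta_pos": [0, 0, 0], "dr": [0, 0, 0]},
    {"gripper": 0, "delta_pos": [0, 0, 0], "dr": [0, 0, 0]},
  ],
)

```text
t: 9.2
ee_pos: [545.0, -171.5, 112.4]
orientation: [0.099, 1.569, -0.099]
ft_force: [-0.6, -0.4, -2.7]
width: 23.8
```

```bash
python3 - <<'E'
from h import *
toolgap((545.4,-171.7,99),np.radians(82.66));print(ctrl.get_obs()["moment"])
E
```

```text
t 9.2 ee [ 545.  -171.5  112.4] tooly deg 82.79 tilt 0.03 F [-0.6 -0.4 -2.7] w 23.8
shift cm [ 1.34 -0.02  0.05] dr x 0.002
[ 0.0370098  -0.14787926  0.00897144]
```

No contact, and the lugs are in the lip. Next is pressing down.

Request:
apply_moves(
  increments=[
    {"gripper": 0, "delta_pos": [0.3, 0, 0.03], "dr": [0, 0, 0]},
    {"gripper": 0, "delta_pos": [0.3, 0, 0], "dr": [0, 0, 0]},
    {"gripper": 0, "delta_pos": [0.3, 0, 0], "dr": [0, 0, 0]},
    {"gripper": 0, "delta_pos": [0.2, 0, 0], "dr": [0, 0, 0]},
    {"gripper": 0, "delta_pos": [0, 0, 0], "dr": [0, 0, 0]},
  ],
)

```text
t: 9.62
ee_pos: [545.7, -171.7, 101.6]
orientation: [0.099, 1.568, -0.099]
ft_force: [0.9, -0.1, 2.1]
width: 23.6
```

Request:
apply_moves(
  increments=[
    {"gripper": 0, "delta_pos": [0.1, 0, 0], "dr": [0, 0, 0]},
    {"gripper": 0, "delta_pos": [0.1, 0, 0], "dr": [0, 0, 0]},
    {"gripper": 0, "delta_pos": [0, 0, 0], "dr": [0, 0, 0]},
    {"gripper": 0, "delta_pos": [0, 0, 0], "dr": [0, 0, 0]},
    {"gripper": 0, "delta_pos": [0, 0, 0], "dr": [0, 0, 0]},
  ],
)

```text
t: 10.03
ee_pos: [545.7, -171.7, 99.9]
orientation: [0.099, 1.568, -0.099]
ft_force: [-0.3, 0.2, 3.4]
width: 23.4
```

```bash
python3 - <<'E'
from h import *
toolgap((545.4,-171.7,99),np.radians(82.66));print(ctrl.get_obs()["moment"])
E
```

```text
t 10.03 ee [ 545.7 -171.7   99.9] tooly deg 82.79 tilt 0.04 F [-0.3  0.2  3.4] w 23.4
shift cm [ 0.09 -0.01 -0.03] dr x 0.002
[ 0.08039552 -0.19160905 -0.02122988]
```

Request:
apply_moves(
  increments=[
    {"gripper": 0, "delta_pos": [0.08, 0, 0], "dr": [0, 0, 0]},
    {"gripper": 0, "delta_pos": [0.07, 0, 0], "dr": [0, 0, 0]},
    {"gripper": 0, "delta_pos": [0, 0, 0], "dr": [0, 0, 0]},
    {"gripper": 0, "delta_pos": [0, 0, 0], "dr": [0, 0, 0]},
    {"gripper": 0, "delta_pos": [0, 0, 0], "dr": [0, 0, 0]},
  ],
)

```text
t: 10.45
ee_pos: [545.7, -171.7, 98.5]
orientation: [0.099, 1.568, -0.099]
ft_force: [-0.3, 0.4, 6.3]
width: 24.0
```

```bash
python3 - <<'E'
from h import *
toolgap((545.4,-171.7,99),np.radians(82.66));print(ctrl.get_obs()["moment"])
E
```

```text
t 10.45 ee [ 545.7 -171.7   98.5] tooly deg 82.79 tilt 0.04 F [-0.3  0.4  6.3] w 24.0
shift cm [-0.05 -0.01 -0.03] dr x 0.002
[ 0.04516175 -0.14136249 -0.00297877]
```

Request:
apply_moves(
  increments=[
    {"gripper": 0, "delta_pos": [0.04, 0, 0], "dr": [0, 0, 0]},
    {"gripper": 0, "delta_pos": [0, 0, 0], "dr": [0, 0, 0]},
    {"gripper": 0, "delta_pos": [0, 0.01, 0], "dr": [0.08, 0, 0]},
    {"gripper": 0, "delta_pos": [0, 0.015, -0.005], "dr": [0.1, 0, 0]},
    {"gripper": 0, "delta_pos": [0, 0.015, -0.005], "dr": [0.1, 0, 0]},
  ],
)

```text
t: 10.87
ee_pos: [546.0, -171.4, 98.5]
orientation: [0.322, 1.545, -0.322]
ft_force: [-1.2, -1.2, 8.7]
width: 23.9
```

Request:
apply_moves(
  increments=[
    {"gripper": 0, "delta_pos": [0, 0.015, -0.005], "dr": [0.1, 0, 0]},
    {"gripper": 0, "delta_pos": [0, 0.015, -0.005], "dr": [0.1, 0, 0]},
    {"gripper": 0, "delta_pos": [0, 0.015, -0.005], "dr": [0.1, 0, 0]},
    {"gripper": 0, "delta_pos": [0, 0.015, -0.005], "dr": [0.1, 0, 0]},
    {"gripper": 0, "delta_pos": [0, 0, 0], "dr": [0, 0, 0]},
  ],
)

```text
t: 11.28
ee_pos: [546.0, -170.9, 98.5]
orientation: [0.633, 1.475, -0.634]
ft_force: [-0.8, -0.1, 8.2]
width: 23.8
```

```bash
python3 - <<'E'
from h import *
toolgap((545.4,-171.7,99),np.radians(-9));print(ctrl.get_obs()["moment"])
E
```

```text
t 11.28 ee [ 546.  -170.9   98.5] tooly deg 43.54 tilt 0.07 F [-0.8 -0.1  8.2] w 23.8
shift cm [-0.05 -0.1   0.01] dr x 0.917
[-0.21566894  0.11632188  0.07745579]
```

Request:
apply_moves(
  increments=[
    {"gripper": 0, "delta_pos": [0, 0.015, -0.005], "dr": [0.1, 0, 0]},
    {"gripper": 0, "delta_pos": [0, 0.015, -0.005], "dr": [0.1, 0, 0]},
    {"gripper": 0, "delta_pos": [0, 0.015, -0.005], "dr": [0.1, 0, 0]},
    {"gripper": 0, "delta_pos": [0, 0.015, -0.005], "dr": [0.1, 0, 0]},
    {"gripper": 0, "delta_pos": [0, 0.015, -0.005], "dr": [0.1, 0, 0]},
  ],
)

```text
t: 11.7
ee_pos: [546.5, -170.4, 98.5]
orientation: [1.015, 1.32, -1.015]
ft_force: [-1.5, -0.9, 7.8]
width: 23.7
```

Request:
apply_moves(
  increments=[
    {"gripper": 0, "delta_pos": [0, 0.015, -0.005], "dr": [0.1, 0, 0]},
    {"gripper": 0, "delta_pos": [0, 0.015, -0.005], "dr": [0.1, 0, 0]},
    {"gripper": 0, "delta_pos": [0, 0.015, -0.005], "dr": [0.1, 0, 0]},
    {"gripper": 0, "delta_pos": [0, 0, 0], "dr": [0.06, 0, 0]},
    {"gripper": 0, "delta_pos": [0, 0, 0], "dr": [0, 0, 0]},
  ],
)

```text
t: 12.12
ee_pos: [547.1, -170.4, 98.5]
orientation: [1.281, 1.159, -1.28]
ft_force: [-0.2, -2.4, 7.3]
width: 23.8
```

```bash
python3 - <<'E'
from h import *
toolgap((545.4,-171.7,99),np.radians(-9));print(ctrl.get_obs()["moment"])
E
```

```text
t 12.12 ee [ 547.1 -170.4   98.5] tooly deg -5.6 tilt 0.11 F [-0.2 -2.4  7.3] w 23.8
shift cm [-0.05 -0.16  0.15] dr x 0.059
[-0.5244438   0.05433103  0.12861379]
```

Request:
apply_moves(
  increments=[
    {"gripper": 0, "delta_pos": [0, 0, 0], "dr": [0.04, 0, 0]},
    {"gripper": 0, "delta_pos": [0, 0, 0], "dr": [0.04, 0, 0]},
    {"gripper": 0, "delta_pos": [0, 0, 0], "dr": [0, 0, 0]},
    {"gripper": 0, "delta_pos": [0, 0, 0], "dr": [0, 0, 0]},
    {"gripper": 0, "delta_pos": [0, 0, 0], "dr": [0, 0, 0]},
  ],
)

```text
t: 12.53
ee_pos: [547.2, -170.4, 98.5]
orientation: [1.336, 1.12, -1.336]
ft_force: [-0.6, -1.6, 8.2]
width: 23.4
```

```bash
python3 - <<'E'
from h import *
toolgap((545.4,-171.7,99),np.radians(-9));print(ctrl.get_obs()["moment"])
a=cam("scene")
cv2.imwrite("pics/s7.png",cv2.resize(a["img"][150:300,170:330,::-1],None,fx=4,fy=4,interpolation=cv2.INTER_CUBIC))
E
```

```text
t 12.53 ee [ 547.2 -170.4   98.5] tooly deg -9.99 tilt 0.12 F [-0.6 -1.6  8.2] w 23.4
shift cm [-0.06 -0.15  0.16] dr x -0.017
[-0.50075813  0.0719546   0.15195837]
```

View pics/s7.png

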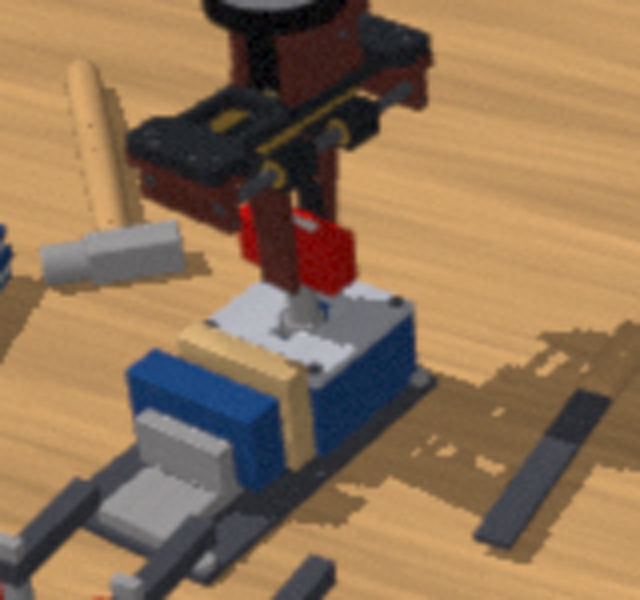

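The jaw has moved off the workpiece: there is a gap at about (270,390). The handle is turned square to the slot and still gripped. I'll hand it in.

```bash
python3 -c "
from workcell import ctrl
print(ctrl.close_job())"
```

```text
the job is handed in; nothing more can be done
None
```

I lifted the red key out of the rack, put it in the socket with its lugs through the slot and pressed it to the bottom. I then turned it clockwise to the stop and handed the job in at about 12.6 s, still gripping and holding it. The hand-in reports no verdict.

**Last checks**
- **Turn:** the tool was turned 92.8° (1.62 rad), inside the 1.57–1.65 rad range expected at the stop. The wrist torque was about 0.15 N m, slightly above the 0.13 N m the return spring takes there.
- **Push-down:** the tool's height puts the key's foot about 26 mm below the mouth. The net push was roughly 10 N, more than the 7 N the spring takes at the bottom.
- **Grip and tilt:** the fingers were stopped on the handle at 23.4 mm, and the tool was tilted 0.12°.
- **Final picture:** the jaw is visibly open, the handle is square to the slot, and the mallet and file are where they were. I did not measure the other bench items again.

**Readings that disagreed**
- **Socket height:** a rough triangulation with the overhead camera gave 48 mm. The wrist camera's depth gave 60 mm from two places, so I used 60 mm.
- **Key position:** in the wrist camera the key looked 1–2 mm off the centre of the fingers. I corrected for part of that, and it went in without touching the lip.

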